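# Hang the counterweight and start the clamp bolt

## Task

Make the small bench stand ready: first hang the loose counterweight by its bail on the stand's hook and let go of it. Then start the clamp bolt that stands loose in the threaded boss: turn it backward (anticlockwise from above) until it drops into the thread, then forward (clockwise) one full turn, and finish the program still gripping the bolt's knob, holding it started. Leave everything else on the bench where it is.

Things in the scene. Friction and masses are not known exactly. Their poses are not given: they have to be found in the camera images.
- stand: fixed grey base plate, 150 x 300 x 12 mm, origin at the centre of its underside, on the table. At x 0, y +70 mm a round post, 18 mm across, its top 162 mm above the table, carries the hook rod (see hook_seat). The threaded boss stands on the plate near its -y end
- hook_seat (a point): top of the hook rod where the bail should hang, 50 mm in front of the post's axis, 154 mm above the table; axes as the stand's. The rod, 8 mm thick, runs level from the post along -x and turns up at its end: the tip's end lies 34 mm farther along -x from this point, its highest point 170 mm above the table
- weight: loose counterweight, about 0.4 to 0.6 kg, origin at the centre of its underside: a dark steel cylinder 52 mm across and 45 mm high, on it a bail of 8 mm round bar in the weight's y-z plane, inside 60 mm high and 60 mm wide, and on the bail's middle an upright black square grip block
- weight_grip (a point): where to grip the weight: on the axis of the grip block (18 x 18 mm, sides along the weight's x and y), 139 mm above the weight's underside; the block runs from 28 mm below to 18 mm above this point; the bail's bar lies right under it
- weight_crown (a point): middle of the underside of the bail's top bar, 105 mm above the weight's underside, 60 mm above the top of the cylinder; the bar runs along the weight's y. Hung, it rests on the hook rod, crossing it
- boss_mouth (a point): centre of the top face of the fixed round steel threaded boss, 34 mm across, 80 mm high, top 92 mm above the table, axis upright. In it is one coarse right-hand thread: the bolt sinks 8 mm per forward turn. The flat top of the thread has an opening 75 degrees wide where the thread begins; x points to the middle of the opening, at a different angle every time
- bolt: loose clamp bolt, 0.2 kg, standing in the boss, origin at its lower tip: 14 mm shank (0.5 mm play in the boss) with one side tooth along the bolt's x, and a knob. At the start the tooth rests on the flat top of the thread, 40 to 115 degrees of backward turning short of the opening's edge; past the edge it drops 6 to 7.5 mm. Turned back far past the opening, it climbs a ramp again
- bolt_knob (a point): centre of the bolt's round black ribbed knob (44 mm across, 26 mm high, a raised bar on top over the tooth), 92 mm above the bolt's tip, at the start 124 mm above the table; axes as the bolt's. Stiffly held fingers carry the bolt across the opening: let go or press down lightly at least every 40 degrees to feel the drop
- bolt_tooth (a point): underside of the bolt's tooth, 10 mm out along the bolt's x and 60 mm above its tip; at the start level with the boss's top face. In the thread it has 1.4 mm of up-down play; the bolt turns easily and stays where it is left
- spool: bystander, to be left alone: reel of solder, 60 mm across, 40 mm high
- flux_jar: bystander, to be left alone: small white jar with a yellow lid, 48 mm across, 35 mm high
- screwdriver: bystander, to be left alone: screwdriver with an orange handle, lying
- alcohol: bystander, to be left alone: clear bottle, 60 mm across, 130 mm high
- tip_cleaner: bystander, to be left alone: black round holder with copper wool, 80 mm across, 55 mm high
- bit_case: bystander, to be left alone: open yellow bit case, 100 x 70 x 24 mm
- phone_shell: bystander, to be left alone: flat amber phone shell, 75 x 150 x 9 mm
There are look-alikes about, which are no part of the job. Leave any purple look-alike of the bolt alone.

How it is judged (in metres and radians):
On the way, in this order (a step that is already met when the one before it is completed fails the run):
1. the counterweight hangs by its bail on the hook, let go and at rest (x of weight_crown in the frame of hook_seat between -0.03 and 0.03 m and y of weight_crown in the frame of hook_seat between -0.014 and 0.014 m and z of weight_crown in the frame of hook_seat between -0.006 and 0.008 m and angle between weight_crown's own z axis and vertical below 0.2 rad and contact force between weight and stand above 2 N and contact force between the fingers and weight below 0.2 N and linear speed of weight below 0.08 m/s), for 0.3 s.
2. the bolt has been turned backward, its tooth still on the flat top, to the edge of the thread's opening (x of bolt_tooth in the frame of boss_mouth above 0.0045 m and y of bolt_tooth in the frame of boss_mouth below -0.004 m and z of bolt_tooth in the frame of boss_mouth between -0.003 and 0.004 m), for 0.05 s.
3. the tooth has dropped into the thread's opening (z of bolt_tooth in the frame of boss_mouth between -0.01 and -0.004 m), for 0.2 s.
At the end, for the whole second after the job is handed in: The weight hangs free by its bail on the hook (within 30 mm along the rod, 14 mm across), untouched by the fingers; the bolt's tooth is 10.7 to 17.2 mm below the boss's top (one turn past the drop, give or take a fifth), bolt upright and still, gripped with over 3 N (all of step 1 and z of bolt_tooth in the frame of boss_mouth between -0.0172 and -0.0107 m and horizontal distance between bolt_knob and boss_mouth below 0.006 m and angle between bolt_knob's own z axis and vertical below 0.1 rad and contact force between the fingers and bolt above 3 N and linear speed of bolt below 0.03 m/s and angular speed of bolt below 0.3 rad/s); the arm keeps its last pose, push and grip.
It fails at once if one of the bystanders is disturbed (moved more than 30 mm) (distance of any of spool, flux_jar, screwdriver, alcohol, tip_cleaner, bit_case, phone_shell from where it was at the start of the episode above 0.03 m).
It also fails if it takes over 72 s, if anything falls off the work surface, if the arm or the gripper's body presses on something with over 40 N, if the wrist force passes 120 N, or if a joint passes its speed limit or range.

## Robot

A 6-joint arm with a two-finger parallel gripper is mounted at the origin on the work surface. World frame = base frame: x ahead of the robot, y to its left, z up, the work surface at z = 0. Lengths are in mm, angles in rad, forces in N, time in s.
With the tool pointing down it reaches from about 275 to 750 mm from the base axis. Payload 10.2 kg.
Tool frame: the origin (TCP) lies at the very end of the fingers, on their centre line; the grasp point (between the pads) lies 19 mm behind it; z points along the fingers, x is the direction in which the jaws open and shut, and the axes are right-handed (so a half turn about z gives the same grasp; the last joint's range is limited). The gripper opens to 85 mm and grips with 20 to 120 N. Pads are 22 mm wide; open, the fingers measure 114 mm over their backs; the gripper's body (76 mm by 85 mm) begins 54 mm behind the grasp point. The pads swing forward as they close: fully open they stand 13 mm farther back than shut.
Start: joints at [-1.54, 0.313, 1.498, -0, 1.331, -0.223], TCP at [131.806, -508.191, 231.294] pointing down, gripper open.
Joint ranges: [-2.94, 2.94], [-0.97, 2.17], [0.19, 2.56], [-1.23, 4.37], [0.02, 3.11], [-2.88, 2.88]. Speed limits (rad/s): [2.39, 2.39, 3.01, 3.14, 3.14, 3.14].

## Interface

Orientations are given as a unit quaternion [w, x, y, z].
In Python, from rig import telemetry, capture, camera_model, finish_job gives the robot as it stands.
- The arm moves only by the shell command python3 -m inch 'ROWS' [FORCE]. ROWS is JSON, a list of rows, each a list of 5 numbers: the shift along the tool's x, y, z in m, then the turn about the tool's z in rad, then the finger opening in m, from 0 to 0.0854. A call has exactly 5 rows; each row shifts and turns the pose as measured when the row begins, along the tool's axes as they then stand; what a row does not reach is not made up. A row lasts 1/12 s, in which the tool goes at most 41.7 mm and 7.16 degrees, less where a joint would pass 70% of its speed; a pose out of reach is approached as far as the arm can. A call with a gripper value outside its range is refused whole. The fingers move at their own pace and stop on an object; FORCE is the grip in N (left out, the last holds). Time passes only in rows, so rows that do not move let the fingers close, or fill a call up. It gives the time, the measured TCP pose, the force and the opening at its end, in the units of the state.
- telemetry.sense(): the state, without advancing time (a new reading comes with each control period).
- capture(name): name is "scene" or "side" or "wrist"; returns the picture (480x640x3 uint8, blue, green, red); there is no depth.
- camera_model(name): a dict with "mtx" (3x3 intrinsics, pixels), "k1" (the pictures are not rectified: a ray, as slopes to the right and down, at radius r is drawn at 1 + k1 r^2 times it, then the intrinsics apply), "camera_from_world" (4x4, takes a point from world to camera coordinates). Camera axes: x right, y down, z forward; pixel columns grow to the right and rows downward; lengths in mm; the calibration is good to about 2 mm. A picture is of the moment at which its call begins: read the wrist's pose just before it. camera_model takes no time and is no camera call; for the wrist camera it gives the pose at the moment of the call.
- finish_job(): hands the job in, once; it reports no verdict.
The state is a dict: "time_s": time; "joints": joint angles; "dq": joint speeds; "tau": joint torques, N m; "eef_pos": TCP position; "ee_rot": TCP orientation; "force": force on the tool from outside, world axes, zero at the start; "wrist_torque": the same for the moment, N m; "grip_width": opening from 0.0 (shut) to 1.0 (fully open).
Only numpy, scipy, OpenCV 4.12 (cv2) and the standard library are available. Lean on these libraries where they do the work, as an engineer would, in place of code of your own. Each camera call takes 0.05 s, during which the arm holds its last target. There are 200 camera calls.

## Working session

There is one attempt and no reset: what is moved stays moved. The work goes in short steps, Python scripts to look and compute and a shell command to move; the robot and the scene stay as the last step left them, time stands still between calls to the robot, and variables do not carry over. Pictures are saved under pics/ and viewed, about 8 in all and at most 12, crops included, and the job is handed in when it is done.

```bash
ls; mkdir -p pics; python3 - <<'E'
from rig import *
import cv2,json,numpy as np
for n in("scene","side"):
    cv2.imwrite(f"pics/{n}0.png",capture(n)); m=camera_model(n); print(n,np.round(m["camera_from_world"],3).tolist(),np.round(m["mtx"],1).tolist(),m["k1"])
print(telemetry.sense())
E
```

```text
pics
scene [[-0.695, 0.719, -0.013, 460.862], [0.444, 0.416, -0.794, -148.226], [-0.565, -0.558, -0.608, 1449.697], [0.0, 0.0, 0.0, 1.0]] [[508.7, 0.0, 310.6], [0.0, 508.7, 240.4], [0.0, 0.0, 1.0]] 0.049373563674919206
side [[-0.857, -0.515, -0.019, 443.851], [-0.264, 0.471, -0.842, 298.717], [0.443, -0.716, -0.539, 1060.714], [0.0, 0.0, 0.0, 1.0]] [[523.8, 0.0, 315.7], [0.0, 523.8, 239.4], [0.0, 0.0, 1.0]] -0.00838064906028548
{'time_s': 0.1, 'joints': array([-1.54043117e+00,  3.13396598e-01,  1.49834277e+00, -3.34102069e-07,
        1.33102464e+00, -2.23386524e-01]), 'dq': array([ 0.00019296, -0.0019003 , -0.00316579,  0.00014079,  0.00143006,
       -0.00064134]), 'tau': array([ 2.21691997e-03, -4.12902153e+01, -2.60145181e+01, -1.37021198e-04,
        3.01768268e-03, -3.28992471e-06]), 'eef_pos': array([ 131.78242272, -507.95474864,  230.79791044]), 'ee_rot': array([-4.52011656e-04,  7.90897246e-01, -6.11948693e-01, -3.72427076e-04]), 'force': array([ 0.24304965,  0.14928558, -0.0766383 ]), 'wrist_torque': array([ 0.01434541, -0.02379574, -0.04526336]), 'grip_width': 0.9995803689383882}
```

View pics/scene0.png

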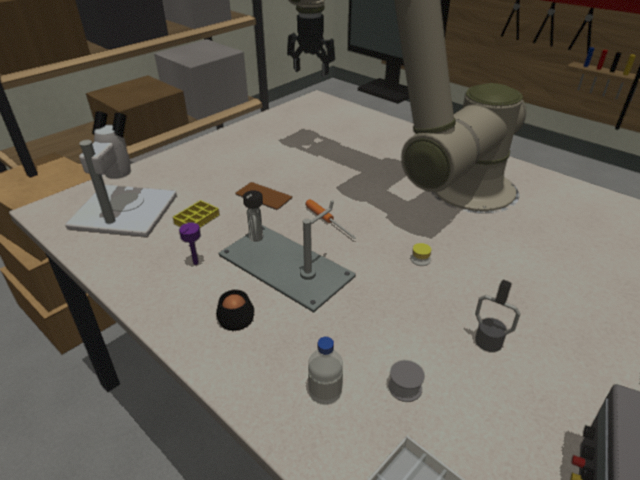

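View pics/side0.png

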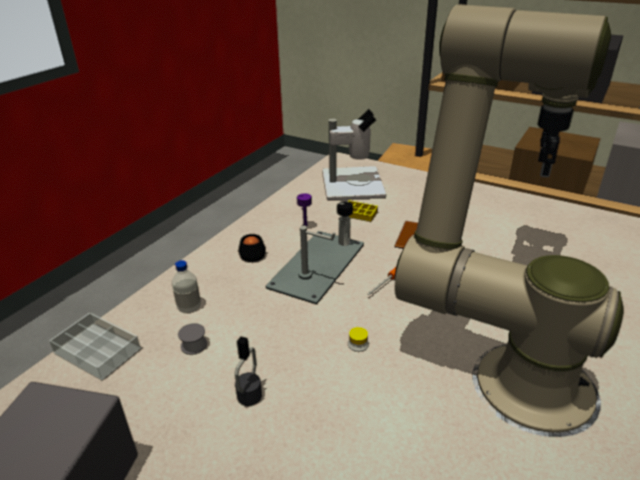

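The scene view shows the plate around (287,265) with the post at (307,250), the hook tip at (332,205) and the bolt knob at (253,198). The weight is at (490,335), the purple decoy at (190,235). The side view shows the weight at (248,388), its grip block at (243,347) and the plate around (317,267).

```bash
cat > h.py <<'E'
from rig import *
import cv2,numpy as np
def ray(n,uv,m=None):
    m=m or camera_model(n); K=m["mtx"]; K=np.array(K); T=np.array(m["camera_from_world"])
    d=np.array([(uv[0]-K[0,2])/K[0,0],(uv[1]-K[1,2])/K[1,1]]); s=d.copy()
    for _ in range(20): s=d/(1+m["k1"]*(s@s))
    R=T[:3,:3]; return -R.T@T[:3,3], R.T@np.array([s[0],s[1],1])
def plane(n,uv,z,m=None):
    o,d=ray(n,uv,m); return o+d*(z-o[2])/d[2]
def tri(a,b,na="scene",nb="side",ma=None,mb=None):
    o1,d1=ray(na,a,ma); o2,d2=ray(nb,b,mb)
    t=np.linalg.lstsq(np.c_[d1,-d2],o2-o1,rcond=None)[0]
    p,q=o1+t[0]*d1,o2+t[1]*d2; return (p+q)/2,np.linalg.norm(p-q)
def proj(n,P,m=None):
    m=m or camera_model(n); T=np.array(m["camera_from_world"]);K=np.array(m["mtx"])
    c=T[:3,:3]@np.array(P)+T[:3,3]; s=c[:2]/c[2]; s=s*(1+m["k1"]*(s@s)); return K[:2,:2]@s+K[:2,2]
E
python3 - <<'E'
from h import *
a=cv2.imread("pics/scene0.png");b=cv2.imread("pics/side0.png")
def t(im,x,y,w,h,s=400): return cv2.resize(im[y:y+h,x:x+w],(400,300),interpolation=cv2.INTER_CUBIC)
o=np.vstack([np.hstack([t(a,213,180,160,120),t(a,440,270,100,75+5)[:300]]),np.hstack([t(b,255,190,140,105),t(b,200,330,100,80)])])
cv2.imwrite("pics/c1.png",o)
E
```

```text
(no output)
```

View pics/c1.png

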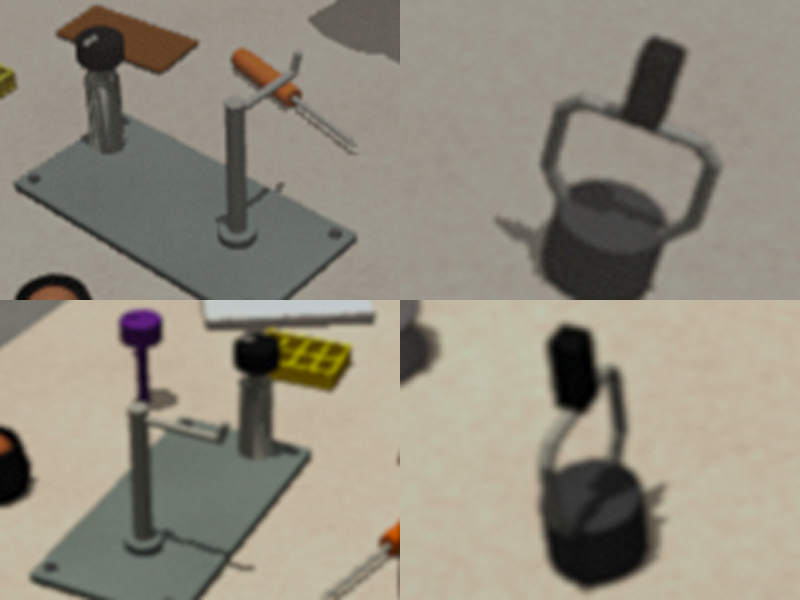

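```bash
python3 - <<'E'
from h import *
np.set_printoptions(precision=1,suppress=True)
S=lambda x,y:(213+x/2.5,180+y/2.5); D=lambda x,y:(255+x/2.857,190+(y-300)/2.857)
W=lambda x,y:(440+(x-400)/4,270+y/3.75); V=lambda x,y:(200+(x-400)/4,330+(y-300)/3.75)
for k,n,p in(("L","scene",S(15,183)),("R","scene",S(356,237)),("B","scene",S(127,117)),("sL","side",D(32,575)),("sR","side",D(310,453))): print(k,plane(n,p,12))
print("posttop",plane("scene",S(236,103),162),plane("side",D(139,407),162),tri(S(236,103),D(139,407)))
print("postbase",plane("scene",S(238,230),16),plane("side",D(143,542),16))
print("knob",plane("scene",S(100,48),124),plane("side",D(257,353),124),tri(S(100,48),D(257,353)))
print("tip",plane("scene",S(298,55),168), plane("side",D(224,428),168))
print("block",plane("scene",W(655,83),134),plane("side",V(572,368),134),tri(W(655,83),V(572,368)))
print("cyl",plane("scene",W(612,218),45),plane("side",V(597,495),45))
for a,b in((W(715,155),V(548,455)),(W(570,102),V(612,372))): print("bail",tri(a,b))
E
```

```text
L [ 685.9 -280.4   12. ]
R [523.7   5.8  12. ]
B [ 541.6 -282.5   12. ]
sL [659.   10.9  12. ]
sR [ 532.5 -289.3   12. ]
posttop [598.1 -68.8 162. ] [593.8 -74.2 162. ] (array([594.4, -73.5, 160.1]), np.float64(4.030100714977306))
postbase [592.7 -74.9  16. ] [595.8 -75.6  16. ]
knob [ 583.4 -261.9  124. ] [ 582. -267.  124.] (array([ 581.5, -265. ,  123.5]), np.float64(3.0592817323790285))
tip [516.5 -73.7 168. ] [508.6 -72.1 168. ]
block [487.6 314.2 134. ] [486.9 311.3 134. ] (array([486.7, 312.9, 134. ]), np.float64(2.5810363313048104))
cyl [492.2 315.4  45. ] [482.2 311.1  45. ]
bail (array([480.4, 344.6, 104.1]), np.float64(4.092963345161485))
bail (array([490.6, 280.5, 102.3]), np.float64(1.7177176682654554))
```

```bash
for i in 1; do python3 -m inch '[[-0.032,-0.025,0,0,0.085],[-0.032,-0.025,0,0,0.085],[-0.032,-0.025,0,0,0.085],[-0.032,-0.025,0,0,0.085],[-0.032,-0.025,0,0,0.085]]' 40;done
python3 -c "
from rig import *
import numpy as np
m=camera_model('wrist');T=np.array(m['camera_from_world']);print(np.round(T,3),-T[:3,:3].T@T[:3,3],m['mtx'])"
```

```text
time_s: 0.52
eef_pos: [211.7, -319.7, 227.2]
ee_rot: [-0.002, 0.788, -0.615, -0.002]
force: [0.9, -0.2, 0.8]
grip_width: 0.993
[[ 2.42000e-01 -9.70000e-01 -6.00000e-03 -3.59901e+02]
 [-9.19000e-01 -2.32000e-01  3.19000e-01  8.06930e+01]
 [-3.11000e-01 -7.20000e-02 -9.48000e-01  4.18945e+02]
 [ 0.00000e+00  0.00000e+00  0.00000e+00  1.00000e+00]] [ 291.71159736 -300.27558359  369.18032237] [[333.85127377   0.         321.24495836]
 [  0.         333.85127377 236.67777818]
 [  0.           0.           1.        ]]
```

```bash
for i in 1 2 3; do python3 -m inch '[[-0.032,-0.025,-0.001,0,0.085],[-0.032,-0.025,-0.001,0,0.085],[-0.032,-0.025,-0.001,0,0.085],[-0.032,-0.025,-0.001,0,0.085],[-0.032,-0.025,-0.001,0,0.085]]' | grep eef;done
python3 -m inch '[[0,0,0,0,0.085],[0,0,0,0.02,0.085],[0,0,0,0.02,0.085],[0,0,0,0.02,0.085],[0,0,0,0,0.085]]'
python3 - <<'E'
from h import *
import pickle
m=camera_model("wrist");cv2.imwrite("pics/w1.png",capture("wrist"));pickle.dump(m,open("w1.pkl","wb"))
print(proj("wrist",[487,313,139],m),proj("wrist",[487,313,157],m),proj("wrist",[487,313,45],m))
E
```

```text
eef_pos: [293.1, -128.1, 232.5]
eef_pos: [375.1, 63.7, 239.3]
eef_pos: [456.5, 255.3, 244.6]
time_s: 2.18
eef_pos: [456.5, 259.9, 241.8]
ee_rot: [-0.001, 0.768, -0.64, -0.003]
force: [-0.8, 0.5, 0.2]
grip_width: 0.998
[258.83191699 185.14639828] [254.04629118 189.76195603] [275.90535105 168.68038732]
```

View pics/w1.png

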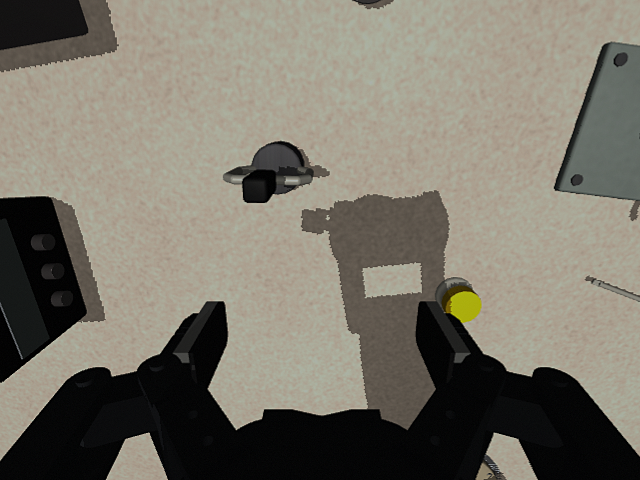

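The block top is at (257,187), the cylinder top at (278,165), the bail ends at (225,178)/(313,177), the plate's +y corners at (605,42)/(556,190).

```bash
python3 - <<'E'
from h import *
import pickle
np.set_printoptions(precision=1,suppress=True)
m=pickle.load(open("w1.pkl","rb"))
for k,p,z in(("blocktop",(257.5,187),157),("cyl",(278,166.5),45),("bl",(224,178),95),("br",(313,177),95),("c+x",(605,42),12),("c-x",(555.5,190),12)): print(k,plane("wrist",p,z,m))
im=cv2.imread("pics/w1.png");g=im.max(2)
c=g[168:206,240:280]; mask=(c<45).astype(np.uint8)
k=max(cv2.findContours(mask,0,1)[0],key=cv2.contourArea)
print(cv2.minAreaRect(k+np.array([240,168])),cv2.boundingRect(k))
s=telemetry.sense();print(s["eef_pos"],s["ee_rot"],s["joints"])
E
```

```text
blocktop [489.3 310.9 157. ]
cyl [489.5 311.2  45. ]
bl [478.5 350.3  95. ]
br [493.3 274.9  95. ]
c+x [661.8  16.8  12. ]
c-x [515.4   5.7  12. ]
((260.95361328125, 185.47938537597656), (33.283817291259766, 37.64295196533203), 87.39744567871094) (2, 0, 38, 35)
[456.5 259.8 241.9] [-0.   0.8 -0.6 -0. ] [0.3 0.3 1.5 0.  1.4 1.7]
```

```bash
python3 -m inch '[[-0.022,-0.020,0,0,0.085],[-0.022,-0.020,0,0,0.085],[0,0,0.01,0,0.085],[0,0,0.01,0,0.085],[0,0,0.0,0,0.085]]'
python3 - <<'E'
from h import *
s=telemetry.sense();p=s["eef_pos"];q=s["ee_rot"];f=2*np.arctan2(q[2],q[1]);d=np.array([489.3,311.1])-p[:2]
print(p,np.degrees(f),d@[np.cos(f),np.sin(f)],d@[np.sin(f),-np.cos(f)])
E
```

```text
time_s: 2.65
eef_pos: [489.0, 307.8, 222.6]
ee_rot: [-0.001, 0.767, -0.642, -0.002]
force: [1.1, -1.1, 0.2]
grip_width: 0.993
[489.02379975 307.79195495 222.63992659] -79.90281445026531 -3.2083863908369135 -0.8518834562628002
```

```bash
python3 -m inch '[[-0.003,-0.001,0.015,0,0.085],[0,0,0.02,0,0.085],[0,0,0.02,0,0.085],[0,0,0.02,0,0.085],[0,0,0.018,0,0.085]]'
python3 -m inch '[[0,0,0.005,0,0.085],[0,0,0,0,0.085],[0,0,0,0,0.04],[0,0,0,0,0.01],[0,0,0,0,0.01]]'
python3 -m inch '[[0,0,0,0,0.01],[0,0,0,0,0.01],[0,0,0,0,0.01],[0,0,0,0,0.01],[0,0,0,0,0.01]]' 60
```

```text
time_s: 3.07
eef_pos: [490.1, 307.5, 131.6]
ee_rot: [-0.005, 0.765, -0.644, 0.0]
force: [-0.5, 0.1, -0.8]
grip_width: 0.991
time_s: 3.48
eef_pos: [489.0, 304.6, 126.8]
ee_rot: [-0.004, 0.764, -0.645, -0.0]
force: [0.6, -0.1, 0.6]
grip_width: 0.602
time_s: 3.9
eef_pos: [489.4, 304.9, 128.6]
ee_rot: [-0.005, 0.764, -0.645, 0.0]
force: [-0.5, 0.5, -0.4]
grip_width: 0.198
```

```bash
python3 -m inch '[[0,0,0,0,0.01],[0,0,0,0,0.01],[0,0,0,0,0.01],[0,0,-0.01,0,0.01],[0,0,-0.02,0,0.01]]' 80
python3 -m inch '[[0,0,-0.03,0,0.01],[0,0,-0.03,0,0.01],[0,0,-0.02,0,0.01],[0,0,0,0,0.01],[0,0,0,0,0.01]]' 80
python3 - <<'E'
from h import *
import pickle
m=camera_model("wrist");cv2.imwrite("pics/w2.png",capture("wrist")[0:480]);pickle.dump(m,open("w2.pkl","wb"))
E
```

```text
time_s: 4.32
eef_pos: [487.2, 303.9, 155.7]
ee_rot: [-0.001, 0.764, -0.645, -0.002]
force: [-0.3, 0.5, -4.6]
grip_width: 0.194
time_s: 4.73
eef_pos: [486.9, 303.3, 242.9]
ee_rot: [-0.001, 0.764, -0.645, -0.002]
force: [0.6, -0.2, -4.8]
grip_width: 0.201
```

View pics/w2.png

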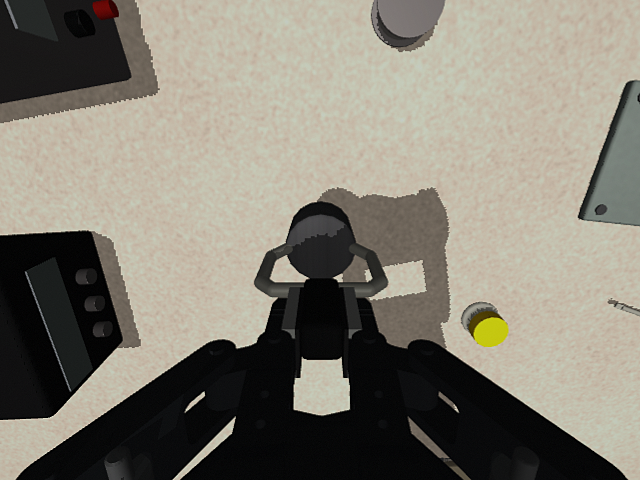

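```bash
python3 -m inch '[[0,0,0,0.06,0.01],[0,0,0,0.06,0.01],[0.01,0.002,0,0,0.01],[0.02,0.004,0,0,0.01],[0.03,0.006,0,0,0.01]]'
python3 -m inch '[[0.036,0.007,0,0,0.01],[0.036,0.007,0,0,0.01],[0.036,0.007,0,0,0.01],[0.036,0.007,0,0,0.01],[0.036,0.007,0,0,0.01]]'
python3 -m inch '[[0.036,0.007,0,0,0.01],[0.036,0.007,0,0,0.01],[0.025,0.005,0,0,0.01],[0.015,0.003,0,0,0.01],[0.005,0,0,0,0.01]]'
python3 -m inch '[[0,0,0,0,0.01],[0,0,0,0,0.01],[0,0,0,0,0.01],[0,0,0,0,0.01],[0,0,0,0,0.01]]'
python3 - <<'E'
from h import *
import pickle
m=camera_model("wrist");cv2.imwrite("pics/w3.png",capture("wrist"));pickle.dump(m,open("w3.pkl","wb"))
E
```

```text
time_s: 5.2
eef_pos: [474.8, 242.9, 234.4]
ee_rot: [0.004, 0.726, -0.688, -0.005]
force: [0.4, -1.1, -4.3]
grip_width: 0.193
time_s: 5.62
eef_pos: [443.4, 52.8, 227.6]
ee_rot: [0.008, 0.731, -0.683, -0.009]
force: [1.1, -0.2, -3.4]
grip_width: 0.196
time_s: 6.03
eef_pos: [421.9, -76.9, 222.7]
ee_rot: [0.011, 0.732, -0.681, -0.012]
force: [-0.5, 0.6, -5.4]
grip_width: 0.193
time_s: 6.45
eef_pos: [420.2, -75.4, 220.3]
ee_rot: [0.011, 0.733, -0.68, -0.015]
force: [0.7, 0.1, -3.8]
grip_width: 0.195
```

View pics/w3.png

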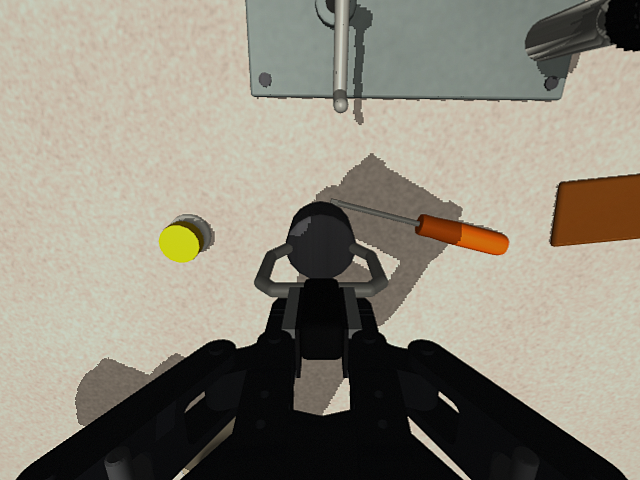

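Wrist view: rod from (342,0) to its tip at (340,102). The plate's front edge runs (252,95)–(562,99), with the bolt knob at upper right, about (620,22), and the bail square in the jaws.

```bash
python3 - <<'E'
from h import *
import pickle
np.set_printoptions(precision=4,suppress=True)
m=pickle.load(open("w3.pkl","rb"))
for k,p,z in(("pl",(252,95),12),("pr",(562,99.5),12),("rod near",(342.5,5),154),("rod far",(340.5,85),154),("tip",(340,103),169),("bailL",(255,285),196.8-4),("bailR",(388,285),192.8)): print(k,plane("wrist",p,z,m))
s=telemetry.sense();p=s["eef_pos"];q=s["ee_rot"]
from scipy.spatial.transform import Rotation as R
print(p,R.from_quat([*q[1:],q[0]]).as_matrix())
E
```

```text
pl [516.1918  -0.1311  12.    ]
pr [ 534.1895 -296.8488   12.    ]
rod near [559.435  -75.4716 154.    ]
rod far [521.5329 -78.0144 154.    ]
tip [511.8512 -77.9444 169.    ]
bailL [412.8033 -37.9983 192.8   ]
bailR [ 418.5966 -112.739   192.8   ]
[420.2714 -75.3404 220.3305] [[ 0.0745 -0.9965 -0.0374]
 [-0.9972 -0.0747  0.0036]
 [-0.0064  0.037  -0.9993]]
```

```bash
python3 -m inch '[[0.001,-0.010,0.002,0,0.01],[0.001,-0.014,0.001,0,0.01],[0.001,-0.014,0,0,0.01],[0.001,-0.014,0,0,0.01],[0.001,-0.014,0,0,0.01]]'
python3 -m inch '[[0.001,-0.014,0,0,0.01],[0.001,-0.014,0,0,0.01],[0.001,-0.014,0,0,0.01],[0.001,-0.012,0,0,0.01],[0,0,0,0,0.01]]'
python3 - <<'E'
from h import *
import pickle
np.set_printoptions(precision=4,suppress=True)
s=telemetry.sense();p=s["eef_pos"];q=s["ee_rot"]
from scipy.spatial.transform import Rotation as R
print(p,R.from_quat([*q[1:],q[0]]).as_matrix())
a=capture("side")[170:290,240:400];b=capture("scene")[150:270,230:390]
cv2.imwrite("pics/s1.png",cv2.resize(np.hstack([a,b]),None,fx=2.5,fy=2.5,interpolation=cv2.INTER_CUBIC))
E
```

```text
time_s: 6.92
eef_pos: [490.3, -73.1, 214.4]
ee_rot: [0.011, 0.734, -0.679, -0.014]
force: [-0.6, -0.4, -3.8]
grip_width: 0.191
time_s: 7.33
eef_pos: [552.4, -70.4, 209.5]
ee_rot: [0.011, 0.735, -0.678, -0.014]
force: [1.0, 0.2, -3.8]
grip_width: 0.193
[552.373  -70.3925 209.475 ] [[ 0.0808 -0.9961 -0.0353]
 [-0.9967 -0.0809  0.0038]
 [-0.0067  0.0349 -0.9994]]
```

View pics/s1.png

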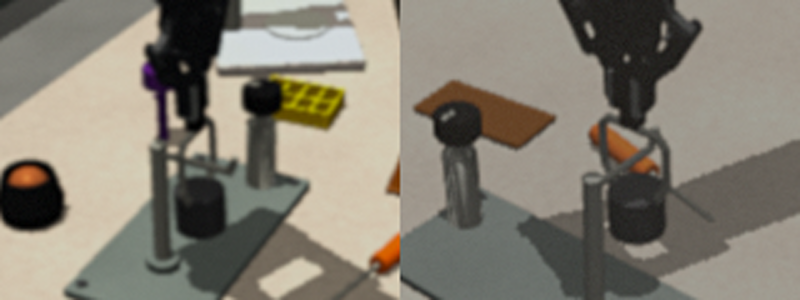

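The rod is through the bail in both views. Next I centre it across and lower it.

```bash
python3 -m inch '[[0.0055,0.004,0,0,0.01],[0,0.001,0.007,0,0.01],[0,0.001,0.007,0,0.01],[0,0,0.007,0,0.01],[0,0,0,0,0.01]]'
python3 -m inch '[[0,0,0.003,0,0.01],[0,0,0.003,0,0.01],[0,0,0,0,0.01],[0,0,0,0,0.01],[0,0,0,0,0.01]]'

```

```text
time_s: 7.85
eef_pos: [541.9, -76.6, 186.6]
ee_rot: [0.011, 0.735, -0.678, -0.015]
force: [0.2, -0.4, -4.5]
grip_width: 0.196
time_s: 8.27
eef_pos: [541.4, -76.5, 179.8]
ee_rot: [0.011, 0.735, -0.678, -0.015]
force: [0.9, 0.3, -5.0]
grip_width: 0.194
```

```bash
python3 -m inch '[[0,0,0.002,0,0.01],[0,0,0,0,0.01],[0,0,0.001,0,0.01],[0,0,0,0,0.01],[0,0,0,0,0.01]]'
python3 -m inch '[[0,0,0.001,0,0.01],[0,0,0,0,0.01],[0,0,0.001,0,0.01],[0,0,0,0,0.01],[0,0,0,0,0.01]]'

```

```text
time_s: 8.68
eef_pos: [541.7, -76.5, 177.2]
ee_rot: [0.011, 0.735, -0.678, -0.015]
force: [-1.0, 0.0, -4.3]
grip_width: 0.193
time_s: 9.1
eef_pos: [541.9, -76.6, 176.9]
ee_rot: [0.011, 0.735, -0.678, -0.014]
force: [-0.8, 0.2, -1.6]
grip_width: 0.194
```

```bash
python3 -m inch '[[0,0,0.001,0,0.01],[0,0,0.001,0,0.01],[0,0,0,0,0.01],[0,0,0,0,0.02],[0,0,0,0,0.023]]' 20
python3 -m inch '[[0,0,0,0,0.028],[0,0,0,0,0.032],[0,0,0,0,0.04],[0,0,0,0,0.045],[0,0,0,0,0.045]]'

```

```text
time_s: 9.52
eef_pos: [542.3, -76.7, 176.9]
ee_rot: [0.01, 0.735, -0.678, -0.012]
force: [0.3, 0.5, 0.3]
grip_width: 0.269
time_s: 9.93
eef_pos: [542.8, -77.0, 176.6]
ee_rot: [0.01, 0.735, -0.678, -0.012]
force: [0.3, -0.5, 0.6]
grip_width: 0.527
```

```bash
python3 -m inch '[[0,0,-0.010,0,0.045],[0,0,-0.015,0,0.045],[0,0,-0.02,0,0.045],[0,0,-0.02,0,0.045],[0,0,-0.02,0,0.045]]'
python3 -m inch '[[0,0,0,0,0.085],[0,0,0,0,0.085],[0,0,0,0,0.085],[0,0,0,0,0.085],[0,0,0,0,0.085]]'
python3 - <<'E'
from h import *
import pickle
m=camera_model("wrist");w=capture("wrist");pickle.dump(m,open("w4.pkl","wb"));cv2.imwrite("pics/w4full.png",w)
a=capture("side")[170:290,240:400];b=capture("scene")[150:270,230:390]
top=cv2.resize(np.hstack([a,b]),None,fx=2.5,fy=2.5,interpolation=cv2.INTER_CUBIC)
cv2.imwrite("pics/s2.png",np.vstack([top,cv2.resize(w,(400,300))[:, :].repeat(1,1) if 0 else np.hstack([cv2.resize(w,(400,300)),cv2.resize(w[0:240,320:640],(400,300))])]))
E
```

```text
time_s: 10.35
eef_pos: [544.0, -76.6, 263.3]
ee_rot: [0.011, 0.735, -0.678, -0.016]
force: [-0.4, 0.2, -0.2]
grip_width: 0.523
time_s: 10.77
eef_pos: [545.0, -76.9, 268.5]
ee_rot: [0.01, 0.735, -0.678, -0.012]
force: [-0.4, 0.6, 0.5]
grip_width: 0.995
```

View pics/s2.png

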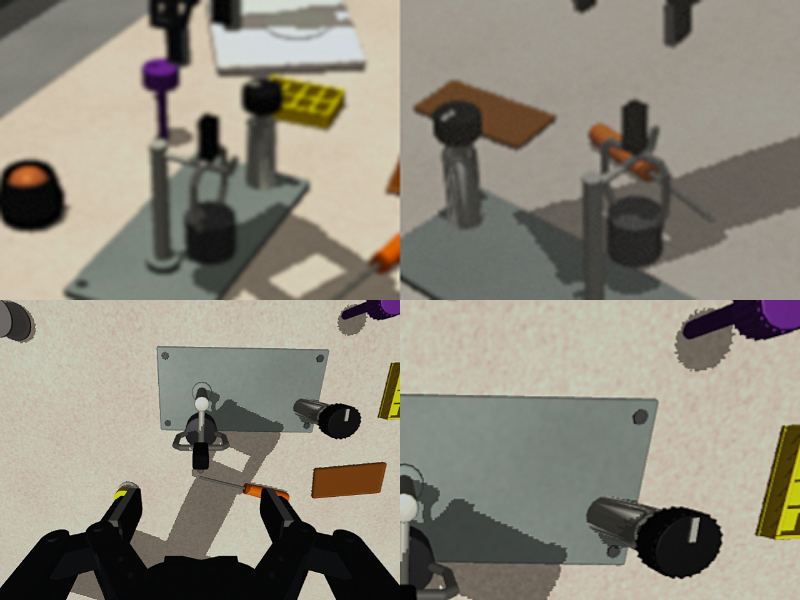

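The weight hangs upright by its bail on the rod, let go. The bolt knob in the wrist view is at about (547,193), with the bar to its right. Now locating the knob by its black blob.

```bash
python3 - <<'E'
from h import *
import pickle
np.set_printoptions(precision=2,suppress=True)
m=pickle.load(open("w4.pkl","rb"));w=cv2.imread("pics/w4full.png")
def blob(im,x,y,W,H,t):
    c=im[y:y+H,x:x+W].max(2)
    k=max(cv2.findContours(cv2.morphologyEx((c<t).astype(np.uint8),cv2.MORPH_OPEN,np.ones((5,5))),0,1)[0],key=cv2.contourArea); (cx,cy),r=cv2.minEnclosingCircle(k);M=cv2.moments(k)
    return (x+M["m10"]/M["m00"],y+M["m01"]/M["m00"]),r,cv2.boundingRect(k)
bw=blob(w,490,150,110,80,60);print(bw)
sc=cv2.imread("pics/scene0.png");si=cv2.imread("pics/side0.png")
bs=blob(sc,235,180,40,32,50);bd=blob(si,325,195,35,30,50);print(bs,bd)
print(plane("wrist",bw[0],124,m),tri(bs[0],bd[0]),tri(bw[0],bs[0],"wrist","scene",m),tri(bw[0],bd[0],"wrist","side",m))
hsv=w[150:230,510:590];g=hsv.min(2);ys,xs=np.where(g>120)
ok=(np.hypot(xs+510-548,ys+150-193)<25);bx=(xs[ok].mean()+510,ys[ok].mean()+150);print(ok.sum(),bx,plane("wrist",bx,138,m))
E
```

```text
((541.6478287461773, 193.65296636085628), 34.340309143066406, (19, 16, 68, 56))
((253.6727272727273, 200.62857142857143), 9.655900955200195, (9, 12, 18, 17)) ((345.1425438596491, 209.36622807017545), 8.060311317443848, (13, 8, 15, 14))
[ 581.26 -264.07  124.  ] (array([ 580.87, -264.21,  120.53]), np.float64(4.840086074874676)) (array([ 579.16, -267.65,  116.31]), np.float64(3.25955940193744)) (array([ 580.78, -265.49,  122.31]), np.float64(0.5334886280829528))
88 (np.float64(555.2045454545455), np.float64(183.42045454545456)) [ 592.9  -262.85  138.  ]
```

```bash
python3 -m inch '[[0.02,-0.003,0,0,0.085],[0.03,-0.004,0,0,0.085],[0.035,-0.004,0,0,0.085],[0.035,-0.004,0,0,0.085],[0.035,-0.004,0,0,0.085]]'
python3 -m inch '[[0.02,-0.002,0.01,0,0.085],[0.01,-0.001,0.01,0,0.085],[0,0,0.01,0,0.085],[0,0,0,0,0.085],[0,0,0,0,0.085]]'
python3 - <<'E'
from h import *
import pickle
np.set_printoptions(precision=3,suppress=True)
s=telemetry.sense();p=s["eef_pos"];q=s["ee_rot"]
from scipy.spatial.transform import Rotation as R
M=R.from_quat([*q[1:],q[0]]).as_matrix();print(p,M,s["joints"])
m=camera_model("wrist");w=capture("wrist");pickle.dump(m,open("w5.pkl","wb"));cv2.imwrite("pics/w5.png",w)
print(proj("wrist",[581,-265,137],m),proj("wrist",[593,-263,138],m), M.T@(np.array([581,-265,105])-p))
E
```

```text
time_s: 11.33
eef_pos: [577.5, -228.7, 266.9]
ee_rot: [0.009, 0.738, -0.674, -0.013]
force: [0.3, 0.6, 0.1]
grip_width: 0.997
time_s: 11.75
eef_pos: [581.4, -264.2, 231.3]
ee_rot: [0.01, 0.736, -0.676, -0.015]
force: [0.0, -0.7, 0.3]
grip_width: 1.0
[ 581.414 -264.231  231.251] [[ 0.084 -0.996 -0.036]
 [-0.996 -0.085  0.006]
 [-0.009  0.035 -0.999]] [-0.603  0.594  1.078 -0.016  1.503  0.884]
[323.647 236.587] [322.336 221.537] [  1.864  -3.992 126.177]
```

View pics/w5.png

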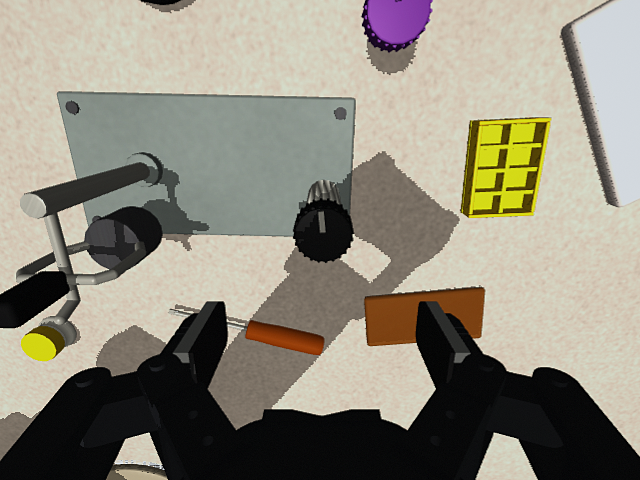

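```bash
python3 -m inch '[[0.001,-0.002,0.02,0,0.085],[0.001,-0.002,0.025,0,0.085],[0,-0.001,0.025,0,0.085],[0,0,0.02,0,0.085],[0,0,0.015,0,0.085]]'
python3 -m inch '[[0,0,0.007,0,0.085],[0,0,0,0,0.085],[0,0,0,0,0.085],[0,0,0,0,0.085],[0,0,0,0,0.085]]'
python3 - <<'E'
from h import *
np.set_printoptions(precision=3,suppress=True)
s=telemetry.sense();p=s["eef_pos"];q=s["ee_rot"]
from scipy.spatial.transform import Rotation as R
M=R.from_quat([*q[1:],q[0]]).as_matrix();print(p, M.T@(np.array([582,-265,107])-p))
E
```

```text
time_s: 12.22
eef_pos: [586.5, -259.5, 131.2]
ee_rot: [0.009, 0.739, -0.674, -0.008]
force: [0.1, -0.3, 0.4]
grip_width: 0.992
time_s: 12.63
eef_pos: [587.1, -255.6, 125.6]
ee_rot: [0.008, 0.741, -0.672, -0.008]
force: [0.0, 0.7, -0.9]
grip_width: 0.998
[ 587.124 -255.589  125.634] [ 8.881  5.577 18.763]
```

```bash
python3 -m inch '[[0.009,0.0055,0.005,0,0.085],[0,0,0.005,0,0.085],[0.001,0,0.006,0,0.085],[0.001,0,0,0,0.085],[0,0,0,0,0.085]]'
python3 - <<'E'
from h import *
np.set_printoptions(precision=3,suppress=True)
s=telemetry.sense();p=s["eef_pos"];q=s["ee_rot"]
from scipy.spatial.transform import Rotation as R
M=R.from_quat([*q[1:],q[0]]).as_matrix();print(p, M.T@(np.array([582,-265,107])-p))
E
```

```text
time_s: 13.05
eef_pos: [582.5, -269.3, 110.6]
ee_rot: [0.008, 0.74, -0.672, -0.006]
force: [0.1, -0.7, 1.0]
grip_width: 0.996
[ 582.458 -269.348  110.618] [-4.379 -0.036  3.609]
```

```bash
python3 -m inch '[[-0.0035,0,0.003,0,0.085],[0,0,0,0,0.06],[0,0,0,0,0.05],[0,0,0,0,0.035],[0,0,0,0,0.03]]' 30
python3 -m inch '[[0,0,0,0,0.03],[0,0,0,0,0.03],[0,0,0,0,0.03],[0,0,0,0,0.03],[0,0,0,0,0.03]]' 30
python3 -m inch '[[0,0,0,0,0.03],[0,0,0,0,0.03],[0,0,0,0,0.03],[0,0,0,0,0.03],[0,0,0,0,0.03]]' 30
```

```text
time_s: 13.47
eef_pos: [582.1, -265.3, 107.2]
ee_rot: [0.008, 0.74, -0.672, -0.006]
force: [-0.4, 0.3, 0.0]
grip_width: 0.506
time_s: 13.88
eef_pos: [582.2, -265.2, 107.3]
ee_rot: [0.008, 0.74, -0.672, -0.006]
force: [0.5, -0.3, 0.3]
grip_width: 0.503
time_s: 14.3
eef_pos: [582.1, -265.2, 107.3]
ee_rot: [0.008, 0.74, -0.672, -0.006]
force: [-0.3, 0.4, -0.2]
grip_width: 0.505
```

```bash
python3 -m inch '[[0,0,0.001,-0.12,0.03],[0,0,0.001,-0.12,0.03],[0,0,0.001,-0.12,0.03],[0,0,0.001,-0.12,0.03],[0,0,0.001,0,0.03]]' 30
```

```text
time_s: 14.72
eef_pos: [582.6, -265.3, 106.8]
ee_rot: [0.006, 0.884, -0.467, -0.006]
force: [-3.4, 3.4, 6.2]
grip_width: 0.506
```

```bash
python3 -m inch '[[0,0,0.001,-0.1,0.03],[0,0,0.001,-0.1,0.03],[0,0,0.001,-0.1,0.03],[0,0,0.001,0,0.03],[0,0,0.001,0,0.03]]' 30
python3 -m inch '[[0,0,0.001,-0.1,0.03],[0,0,0.001,-0.1,0.03],[0,0,0.001,0,0.03],[0,0,0.001,0,0.03],[0,0,0.001,0,0.03]]' 30
```

```text
time_s: 15.13
eef_pos: [582.8, -265.2, 106.9]
ee_rot: [0.006, 0.947, -0.322, -0.006]
force: [-3.0, 2.2, 6.9]
grip_width: 0.505
time_s: 15.55
eef_pos: [582.9, -265.0, 106.6]
ee_rot: [0.006, 0.975, -0.221, -0.006]
force: [-3.4, 2.8, 5.9]
grip_width: 0.504
```

```bash
python3 -m inch '[[0,0,0.001,-0.1,0.03],[0,0,0.001,-0.1,0.03],[0,0,0.001,0,0.03],[0,0,0.001,0,0.03],[0,0,0.001,0,0.03]]' 30
python3 -m inch '[[0,0,0.001,-0.1,0.03],[0,0,0.001,-0.1,0.03],[0,0,0.001,0,0.03],[0,0,0.001,0,0.03],[0,0,0.001,0,0.03]]' 30
```

```text
time_s: 15.97
eef_pos: [583.1, -264.7, 105.0]
ee_rot: [0.006, 0.993, -0.121, -0.005]
force: [-3.5, 1.6, 5.5]
grip_width: 0.507
time_s: 16.38
eef_pos: [583.1, -264.5, 103.5]
ee_rot: [0.006, 1.0, -0.023, -0.005]
force: [-4.2, 1.6, 6.9]
grip_width: 0.509
```

```bash
python3 -m inch '[[0,0,0.0005,0,0.03],[0,0,0.0005,0,0.03],[0,0,0.0005,0,0.03],[0,0,0.0005,0,0.03],[0,0,0,0,0.03]]' 30
python3 - <<'E'
from h import *
import pickle
np.set_printoptions(precision=3,suppress=True)
w=capture("wrist");cv2.imwrite("pics/w6.png",w);a=capture("scene");b=capture("side");cv2.imwrite("pics/sc6.png",a);cv2.imwrite("pics/sd6.png",b)
o=np.hstack([cv2.resize(a[175:255,215:295],(400,400),interpolation=2),cv2.resize(b[185:265,310:390],(400,400),interpolation=2)])
cv2.imwrite("pics/s6.png",o)
E
```

```text
time_s: 16.8
eef_pos: [583.1, -264.5, 103.3]
ee_rot: [0.007, 1.0, -0.027, -0.005]
force: [-1.5, 1.3, 0.3]
grip_width: 0.502
```

View pics/s6.png

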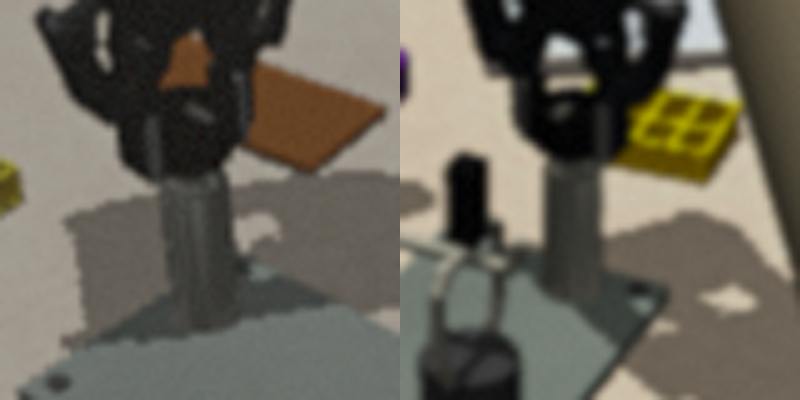

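```bash
python3 -m inch '[[0,0,0,0,0.055],[0,0,0,0,0.055],[0,0,0,0,0.055],[0,0,0,0,0.055],[0,0,0,0,0.055]]' 30
python3 - <<'E'
from h import *
import pickle
np.set_printoptions(precision=3,suppress=True)
m=camera_model("wrist");w=capture("wrist");cv2.imwrite("pics/w7.png",w);w6=cv2.imread("pics/w6.png")
for z in(141,137,131): print(z,proj("wrist",[582,-265,z],m))
cv2.imwrite("pics/s7.png",np.hstack([w6[200:480,120:520],w[200:480,120:520]]))
E
```

```text
time_s: 17.37
eef_pos: [583.2, -264.7, 101.8]
ee_rot: [0.006, 1.0, -0.027, -0.005]
force: [-0.3, -0.1, -1.0]
grip_width: 0.647
141 [317.063 360.97 ]
137 [317.281 353.835]
131 [317.585 343.887]
```

View pics/s7.png

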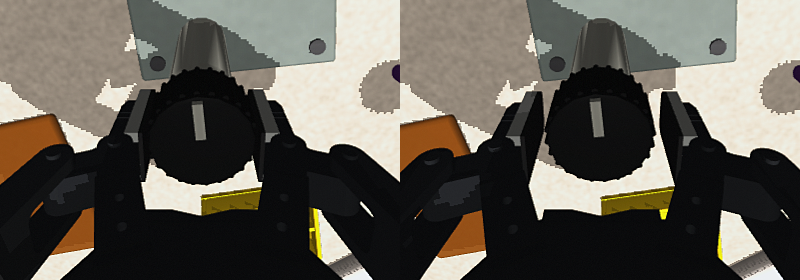

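```bash
python3 - <<'E'
from h import *
import pickle
np.set_printoptions(precision=2,suppress=True)
def bar(w,x,y,W,H,t):
    g=(w[y:y+H,x:x+W].min(2)>t).astype(np.uint8)
    ks=[k for k in cv2.findContours(g,0,1)[0] if 20<cv2.contourArea(k)<600]
    return [(np.array([cv2.moments(k)["m10"],cv2.moments(k)["m01"]])/cv2.moments(k)["m00"]+[x,y],cv2.boundingRect(k)) for k in ks]
m5=pickle.load(open("w5.pkl","rb"));m7=camera_model("wrist")
for n,m,b in(("w5",m5,(305,205,40,32)),("w7",m7,(290,285,60,70))):
    for c,r in bar(cv2.imread(f"pics/{n}.png"),*b,100):
        print(n,c,r,[(z,(plane("wrist",c,z,m)-[582,-265,0])[:2],np.linalg.norm((plane("wrist",c,z,m)-[582,-265,0])[:2])) for z in(138,134,131,128)])
print(telemetry.sense()["eef_pos"],telemetry.sense()["joints"])
E
```

```text
w7 [316.75 318.6 ] (20, 17, 14, 35) [(138, array([ 0.78, 16.32]), np.float64(16.33602096027575)), (134, array([ 0.54, 13.71]), np.float64(13.718850826675085)), (131, array([ 0.35, 11.75]), np.float64(11.75691717037317)), (128, array([0.17, 9.79]), np.float64(9.79633277307672))]
[ 583.21 -264.7   101.81] [-0.6   0.68  1.27 -0.02  1.19 -0.54]
```

The bolt dropped about 6.5 mm when let go: the bar is now consistent with a top at z≈131. Now I regrip lower and turn forward.

```bash
python3 -m inch '[[0,0,0.002,0,0.055],[0,0,0.001,0,0.055],[0,0,0,0,0.055],[0,0,0,0,0.035],[0,0,0,0,0.03]]' 30
python3 -m inch '[[0,0,0,0,0.03],[0,0,0,0,0.03],[0,0,0,0,0.03],[0,0,0,0,0.03],[0,0,0,0,0.03]]' 30
python3 -m inch '[[0,0,0.0005,0.12,0.03],[0,0,0.0005,0.12,0.03],[0,0,0.0005,0.12,0.03],[0,0,0.0005,0.12,0.03],[0,0,0.0005,0.12,0.03]]' 30
```

```text
time_s: 17.83
eef_pos: [582.9, -264.6, 98.3]
ee_rot: [0.006, 1.0, -0.028, -0.005]
force: [-1.8, 0.9, 1.3]
grip_width: 0.505
time_s: 18.25
eef_pos: [582.9, -264.6, 98.3]
ee_rot: [0.006, 1.0, -0.028, -0.005]
force: [-0.1, 0.5, -0.4]
grip_width: 0.509
time_s: 18.67
eef_pos: [582.0, -264.8, 97.3]
ee_rot: [0.008, 0.943, -0.331, -0.004]
force: [-2.4, 2.4, 2.4]
grip_width: 0.509
```

```bash
python3 -m inch '[[0,0,0.0005,0.12,0.03],[0,0,0.0005,0.12,0.03],[0,0,0.0005,0.12,0.03],[0,0,0.0005,0.12,0.03],[0,0,0.0005,0.12,0.03]]' 30
python3 -m inch '[[0,0,0.0005,0.12,0.03],[0,0,0.0005,0.12,0.03],[0,0,0.0005,0.12,0.03],[0,0,0.0005,0.12,0.03],[0,0,0.0005,0.12,0.03]]' 30
python3 -m inch '[[0,0,0.0005,0.12,0.03],[0,0,0.0005,0.12,0.03],[0,0,0.0005,0.12,0.03],[0,0,0.0005,0.12,0.03],[0,0,0.0005,0.12,0.03]]' 30
python3 -m inch '[[0,0,0.0005,0.12,0.03],[0,0,0.0005,0.12,0.03],[0,0,0.0005,0.12,0.03],[0,0,0.0005,0.12,0.03],[0,0,0,0,0.03]]' 30
python3 -c "
from rig import *;print(telemetry.sense()['joints'])"
```

```text
time_s: 19.08
eef_pos: [581.8, -264.1, 96.1]
ee_rot: [0.009, 0.796, -0.605, -0.002]
force: [-2.6, 2.4, 7.7]
grip_width: 0.504
time_s: 19.5
eef_pos: [582.2, -263.8, 95.4]
ee_rot: [-0.009, -0.571, 0.821, -0.001]
force: [-0.4, 0.5, 2.7]
grip_width: 0.507
time_s: 19.92
eef_pos: [582.3, -263.9, 94.9]
ee_rot: [-0.008, -0.291, 0.957, -0.004]
force: [-1.0, 0.5, 3.0]
grip_width: 0.508
time_s: 20.33
eef_pos: [582.3, -264.2, 94.6]
ee_rot: [-0.006, -0.043, 0.999, -0.006]
force: [-0.1, -0.0, -1.2]
grip_width: 0.506
[-0.60212944  0.68858432  1.2810982  -0.01796497  1.17414821  2.46013577]
```

```bash
python3 -m inch '[[0,0,0,0,0.058],[0,0,0,0,0.058],[0,0,0,0,0.058],[0,0,0,-0.12,0.058],[0,0,0,-0.12,0.058]]' 30
for i in 1 2 3 4; do python3 -m inch '[[0,0,0,-0.124,0.058],[0,0,0,-0.124,0.058],[0,0,0,-0.124,0.058],[0,0,0,-0.124,0.058],[0,0,0,-0.124,0.058]]' 30|grep -E 'eef|rot|force'; done
python3 -m inch '[[0,0,0,-0.12,0.058],[0,0,0,-0.12,0.058],[0,0,0,-0.12,0.058],[0,0,0,0,0.058],[0,0,0,0,0.058]]' 30
python3 -c "
from rig import *;print(telemetry.sense()['joints'])"
```

```text
time_s: 20.75
eef_pos: [582.6, -264.4, 94.5]
ee_rot: [-0.006, -0.172, 0.985, -0.006]
force: [-0.8, -0.1, -0.1]
grip_width: 0.681
eef_pos: [583.0, -264.4, 94.5]
ee_rot: [-0.007, -0.467, 0.884, -0.004]
force: [0.7, -0.2, -0.2]
eef_pos: [583.4, -264.3, 94.4]
ee_rot: [0.008, 0.716, -0.698, 0.002]
force: [-0.5, -0.3, 0.1]
eef_pos: [583.8, -264.3, 94.3]
ee_rot: [0.008, 0.896, -0.444, -0.001]
force: [-0.3, 0.8, 0.2]
eef_pos: [584.2, -264.3, 94.2]
ee_rot: [0.008, 0.989, -0.147, -0.003]
force: [-0.9, -1.0, 0.1]
time_s: 22.83
eef_pos: [584.6, -264.2, 94.1]
ee_rot: [0.008, 0.999, 0.042, -0.004]
force: [0.3, 0.2, -0.2]
grip_width: 0.677
[-0.59996195  0.69103515  1.27821049 -0.01841182  1.16950253 -0.67690557]
```

```bash
python3 -m inch '[[-0.0022,0,0,0,0.058],[0,0,0,0,0.04],[0,0,0,0,0.03],[0,0,0,0,0.03],[0,0,0,0,0.03]]' 30
python3 -m inch '[[0,0,0,0,0.03],[0,0,0.0005,0.12,0.03],[0,0,0.0005,0.12,0.03],[0,0,0.0005,0.12,0.03],[0,0,0.0005,0.12,0.03]]' 30
for i in 1 2 3 4; do python3 -m inch '[[0,0,0.0005,0.12,0.03],[0,0,0.0005,0.12,0.03],[0,0,0.0005,0.12,0.03],[0,0,0.0005,0.12,0.03],[0,0,0.0005,0.12,0.03]]' 30|grep -E 'eef|rot|force'; done
python3 -m inch '[[0,0,0.0005,0.12,0.03],[0,0,0.0005,0.12,0.03],[0,0,0.0003,0.12,0.03],[0,0,0,0,0.03],[0,0,0,0,0.03]]' 30
```

```text
time_s: 23.25
eef_pos: [582.2, -264.5, 94.2]
ee_rot: [0.008, 0.999, 0.038, -0.004]
force: [-0.4, -0.7, -0.0]
grip_width: 0.508
time_s: 23.67
eef_pos: [582.2, -264.7, 93.3]
ee_rot: [0.009, 0.978, -0.209, -0.002]
force: [-1.1, -0.1, 2.3]
grip_width: 0.506
eef_pos: [581.9, -264.4, 92.4]
ee_rot: [0.009, 0.867, -0.499, 0.001]
force: [-1.4, 1.1, 4.2]
eef_pos: [581.9, -264.0, 91.3]
ee_rot: [-0.008, -0.671, 0.741, -0.003]
force: [-1.0, -0.4, 4.5]
eef_pos: [582.2, -263.8, 90.3]
ee_rot: [-0.006, -0.411, 0.912, -0.005]
force: [-1.0, 1.8, 0.9]
eef_pos: [582.4, -264.1, 89.5]
ee_rot: [-0.004, -0.111, 0.994, -0.008]
force: [-3.3, 0.7, 2.8]
time_s: 25.75
eef_pos: [582.8, -264.1, 89.6]
ee_rot: [-0.001, 0.078, 0.997, -0.008]
force: [-0.8, 0.0, 0.4]
grip_width: 0.506
```

```bash
python3 -m inch '[[0,0,0,0,0.03],[0,0,0,0,0.03],[0,0,0,0,0.03],[0,0,0,0,0.03],[0,0,0,0,0.03]]' 40
python3 - <<'E'
from h import *
np.set_printoptions(precision=2,suppress=True)
m=camera_model("wrist");w=capture("wrist");a=capture("scene");b=capture("side")
g=(w[270:370,280:360].min(2)>90).astype(np.uint8)
for k in cv2.findContours(g,0,1)[0]:
    A=cv2.contourArea(k)
    if 20<A<900:
        M=cv2.moments(k);c=np.array([M["m10"],M["m01"]])/A+[280,270]
        print(A,c,[(z,np.linalg.norm((plane("wrist",c,z,m)-[582.3,-264.4,0])[:2])) for z in(131,127,124,122,120)])
t=lambda i,x,y:cv2.resize(i[y:y+90,x:x+120],(400,300),interpolation=2)
cv2.imwrite("pics/f.png",np.vstack([np.hstack([t(a,230,170),t(b,260,190)]),np.hstack([cv2.resize(w,(400,300)),cv2.resize(w[200:425,170:470],(400,300))])]))
E
```

```text
time_s: 26.17
eef_pos: [582.8, -264.1, 89.7]
ee_rot: [-0.001, 0.073, 0.997, -0.008]
force: [0.1, 1.0, 0.5]
grip_width: 0.506
120.0 [323.16 362.13] [(131, np.float64(1.15283048654823)), (127, np.float64(4.309837422473625)), (124, np.float64(6.6808902638771785)), (122, np.float64(8.261810859185609)), (120, np.float64(9.842808061390274))]
104.0 [284.89 274.93] [(131, np.float64(35.80607711383978)), (127, np.float64(34.30281489883155)), (124, np.float64(33.19935465978549)), (122, np.float64(32.4763045229511)), (120, np.float64(31.764130257869233))]
```

View pics/f.png

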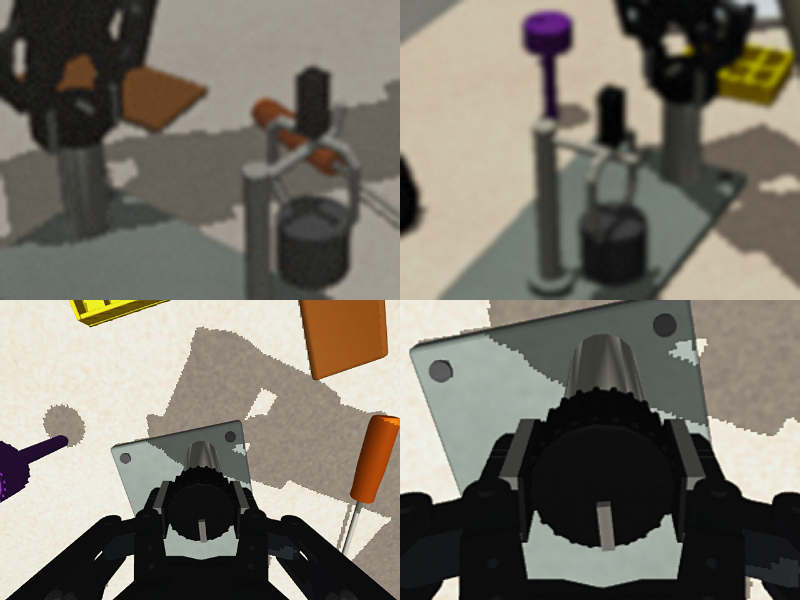

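```bash
python3 - <<'E'
from h import *
np.set_printoptions(precision=2,suppress=True)
m=camera_model("wrist");w=capture("wrist");s=telemetry.sense();print(s["time_s"],s["eef_pos"],s["force"])
g=((w[340:400,308:338].min(2)>75)).astype(np.uint8)
n,l,st,ce=cv2.connectedComponentsWithStats(g)
for i in range(1,n):
    if st[i,4]>20:
        c=ce[i]+[308,340]; print(st[i],c,[(z,round(np.linalg.norm((plane("wrist",c,z,m)-[582.3,-264.4,0])[:2]),1)) for z in(126,124,122,120)])
E
```

```text
26.3667 [ 582.81 -264.09   89.69] [1.39 0.07 1.27]
[  0  15  30  45 760] [323.19 382.93] [(126, np.float64(14.8)), (124, np.float64(16.6)), (122, np.float64(18.3)), (120, np.float64(20.1))]
```

```bash
python3 -c "
from rig import *;s=telemetry.sense();print(s['eef_pos'],s['dq'],s['grip_width'],s['time_s']);print(finish_job())"
```

```text
[ 582.8064608  -264.09467243   89.68702202] [-0.00121376  0.00089118 -0.0014272   0.00012286  0.00165615  0.00269499] 0.5036496700075002 26.3667
the job is handed in; nothing more can be done
None
```

I hung the counterweight on the hook and let it go. I then turned the bolt back about 80° until it dropped, and forward about 365° with one regrip. I handed the job in at 26.4 s, still gripping the knob; no verdict came back.

- **Weight:** in the last pictures it hangs upright by its bail on the rod, clear of the fingers. The bystanders in view were where they had been. I did not measure the weight's final position on the hook.
- **Bolt:** it dropped about 6.6 mm when I let go of it at the opening. The gripper then sank 8.6 mm over the forward turn; 8.1 mm was expected. That puts the tooth about 15 mm below the boss top, inside the 10.7–17.2 mm window. The arm was still, the fingers stood at 43 mm on the knob, and the wrist force was below about 2 N.
- **Checks that disagreed or failed:**
    - The final picture check of the bolt's height failed, because the bar on the knob merged with the bright plate behind it. A rough reading gave 15–16 mm, good to only about 2 mm.
    - I did not see the pass over the opening's edge directly. I take it from the turn made with the bolt still at full height before it dropped.

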